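# Lock the culture dish into its cam-clamp holder

### The arm

A 6-joint arm with a two-finger parallel gripper is mounted at the origin on a cart in front of the work surface, level with it; the furniture and walls round the work are solid. World frame = base frame: x ahead of the robot, y to its left, z up, the work surface at z = 0. Lengths are in mm, angles in rad, forces in N, time in s.
With the tool pointing down it reaches from about 325 to 850 mm from the base axis. Payload 4.4 kg.
Tool frame: the origin (TCP) lies where the fingers leave the gripper's body, on its centre line; the fingertips stand 97 mm ahead of it and the grasp point (between the pads) lies 78 mm ahead of it; z points along the fingers, y is the line along which they close (so a half turn about z gives the same grasp; the last joint's range is limited). The gripper opens to 94 mm and grips with 3 to 60 N. Pads are 16 mm wide; open, the fingers measure 119 mm over their backs; the gripper's body (75 mm by 177 mm) begins 78 mm behind the grasp point.
Start: joints at [-1.266, 0.207, 1.542, -0, 1.393, -0.15], TCP at [253.093, -516.306, 302.647] pointing down, gripper open.
Joint ranges: [-2.73, 2.73], [-0.86, 2.22], [0.23, 2.46], [-1.11, 4.25], [0.08, 2.63], [-2.82, 2.82]. Speed limits (rad/s): [2.79, 2.79, 3.14, 3.14, 3.14, 3.14].

### API

Orientations are given as a unit quaternion [x, y, z, w].
In Python, from cell import manip, grab_frame, camera_params, job gives the robot as it stands.
- The arm moves only by the tool arm_command, never from a script. Its argument "motion" is one flat list of numbers, 6 for each row, row after row: the shift along the world's x, y, z each as a share of 500 mm, from -1 to 1, then the turn, a rotation vector about the world's x, y, z each as a share of 90 degrees, from -1 to 1. In form: [x, y, z, rx, ry, rz, x, y, z, rx, ry, rz, ...]. A call has 1 to 20 rows; each row shifts and turns the commanded pose from where the row before left it; what a row does not reach is not made up. A row lasts 1/12 s, in which the tool goes at most 41.7 mm and 7.16 degrees, less where a joint would pass 70% of its speed; a pose out of reach is approached as far as the arm can. A call with a number of a shift or a turn outside -1 to 1 is refused whole. A call with a gripper value outside its range is refused whole. "grip" is the opening, from 0 (shut) to 1 (fully open), set as the call begins (left out, the last holds). The fingers move at their own pace and stop on an object; "grip_force" is the grip in N (left out, the last holds). Time passes only in rows, so rows that do not move let the fingers close. It gives the time, the measured TCP pose, the force, the opening and the grip force at its end, in the units of the state.
- manip.sense(): the state, without advancing time (a new reading comes with each control period).
- grab_frame(name): name is "scene" or "top" or "wrist"; returns the picture (480x640x3 uint8, blue, green, red); there is no depth.
- camera_params(name): a dict with "fx", "fy", "cx", "cy" (pixels), "R" (3x3) and "t" (3): a world point X has camera coordinates R X + t. Camera axes: x right, y down, z forward; pixel columns grow to the right and rows downward; lengths in mm; the calibration is good to about 2 mm. A picture is of the moment at which its call begins: read the wrist's pose just before it. camera_params takes no time and is no camera call; for the wrist camera it gives the pose at the moment of the call.
- job.hand_in(): hands the job in; it is judged then, once.
The state is a dict: "time": time; "joints": joint angles; "joint_velocities": joint speeds; "effort": joint torques, N m; "ee_pos": TCP position; "ee_rot": TCP orientation; "contact_force": force on the tool from outside, world axes, zero at the start; "torque": the same for the moment, N m; "gripper_width": finger opening in mm; "finger_force": force on a finger pad.
Only numpy, scipy, OpenCV 4.12 (cv2) and the standard library are available. Lean on these libraries where they do the work, as an engineer would, in place of code of your own. Each camera call takes 0.05 s, during which the arm holds its last target. There are 200 camera calls.

### The job

Of the two aluminium dish holders on the worktop, one has the covered culture dish lying in it. Lock that dish in: turn the red knob of that holder clockwise (seen from above) until the brass roller of the sprung jaw drops into the notch of the steel cam, so that the jaw grips the dish, and let go. Do not turn the knob of the empty holder.

Things in the scene. Friction and masses are not known exactly. Their poses are not given: they have to be found in the camera images.
- dish: round covered culture dish, clear with beige filling, 93 mm across and 18 mm high, lying loose with a few mm of play on the plate of one of the two holders (the one called holder_a; the holders stand in either order). Origin: centre of its underside.
- holder_a: dish holder to be locked, fixed: aluminium plate 245 x 118 x 12 mm; all but the knob lies below 46 mm. Origin: on the knob's vertical axis, at the worktop. x runs along the plate from knob to dish (plate from x = -93 to +152 mm), z up. The dish lies at x = 95 to 98 mm, before two rubber posts. A brass roller, 12 mm across, bears on the cam's rim on the -x side, 36 mm from the axis.
- holder_a_grip (a point): point on the axis of holder_a's knob, 68 mm above the worktop, where to grip it. The knob is an upright red bar 56 mm long, 16 mm wide, 46 to 86 mm above the worktop, on a steel cam disc 60 mm across (top at 40 mm). x runs along the bar to its white-striped end, which stands over the cam's only notch (90 degree V, 11 mm deep); z up, the axis it turns about.
- holder_a_knob (a joint): angle of holder_a's knob (rad), growing clockwise seen from above; starts at 0.1 to 0.5. At 1.4 the striped end points along the holder's -x and the notch is at the roller. Let go within 0.2 rad of that, the sprung roller centres it to about 0.15. Once in, the roller blocks further turning: fingers that turn on slip round on the bar. Stop at 2.0. Friction 0.05 N m.
- holder_a_jaw (a joint): slide (m) along holder_a's +x of the grey frame round the cam, which carries the roller and the rubber-faced jaw and is pushed by a spring of about 10 N: 0 while the cam's round rim holds it back (open), about 0.005 to 0.006 when the roller is in the notch and the jaw presses the dish against the posts (0.009 if no dish were there).
- holder_b_pointer (a point): white-striped end of the red knob bar of the other, empty holder of the same make: on top of the bar, 86 mm above the worktop and 24 mm out from that knob's axis; x points outwards from the axis along the bar. Bystander: not to be turned.
Not all that is in view belongs to the job. Of the things shaped like the dish, the clear one is meant.

How it is judged (in metres and radians):
At the end, for the whole second after the job is handed in: The roller of the holder with the dish is in the notch of its cam (knob within 0.3 rad of the line to the roller), its jaw has moved in by 3 to 8 mm and presses the dish with more than 3 N against its posts, the dish lying flat in its seat (within 5 mm) (value of joint holder_a_jaw between 0.003 and 0.008 m and contact force between dish and holder_a above 3 N and angle between dish's own z axis and vertical below 0.1 rad and angle between the x axis of holder_a_grip and the x axis of holder_a, either way round below 0.3 rad and x of dish in the frame of holder_a between 0.095 and 0.104 m and y of dish in the frame of holder_a between -0.006 and 0.006 m); the robot touches nothing.
It fails at once if the knob of the empty holder is turned (striped end moved more than 10 mm) (distance of holder_b_pointer from where it was at the start of the episode above 0.01 m).
It also fails if it takes over 35 s, if anything falls off the work surface, if the arm or the gripper's body presses on something with over 40 N, if the wrist force passes 120 N, or if a joint passes its speed limit or range.

## Working session

There is one attempt and no reset: what is moved stays moved. The work goes in short steps, Python scripts to look and compute and a tool call to move; the robot and the scene stay as the last step left them, time stands still between calls to the robot, and variables do not carry over. Pictures are saved under pics/ and viewed, at most 10 in all, crops included, and the job is handed in when it is done.

Besides the shell and the picture viewer there is one more tool, called after "Emit:" by a JSON object that holds its "method" and its "body". arm_command: Moves the arm, as the interface text tells. Shift numbers are shares of 500 mm and turn numbers shares of 90 degrees, none past 1 either way. Its arguments: {"type":"object","properties":{"motion":{"type":"array"},"grip":{"type":"number"},"grip_force":{"type":"number"}},"required":["motion"]}

```bash
mkdir -p pics; python3 - <<'E'
from cell import *
import cv2,numpy as np
for n in("scene","top"):
    cv2.imwrite(f"pics/{n}.png",grab_frame(n)); p=camera_params(n); print(n,p["fx"],(-np.array(p["R"]).T@p["t"]).round())
s=manip.sense();print(s["time"],s["ee_rot"])
E
```

```text
scene 468.9315316550837 [169. 806. 779.]
top 621.0030273457137 [ 356.   19. 1562.]
0.1 [ 9.74147797e-01  2.25909308e-01 -9.34875114e-05 -1.02271630e-03]
```

View pics/top.png

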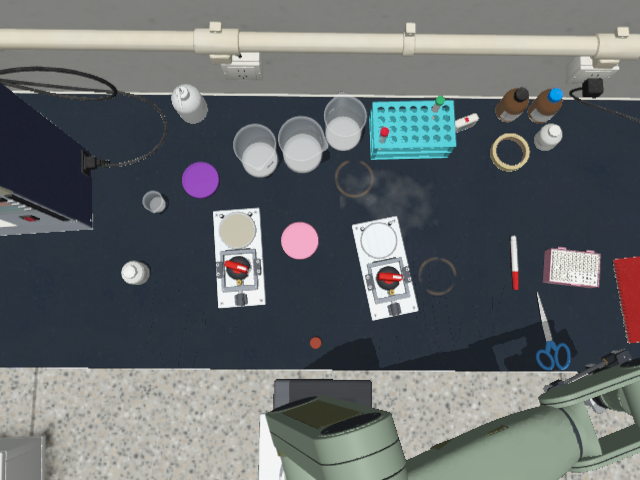

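View pics/scene.png

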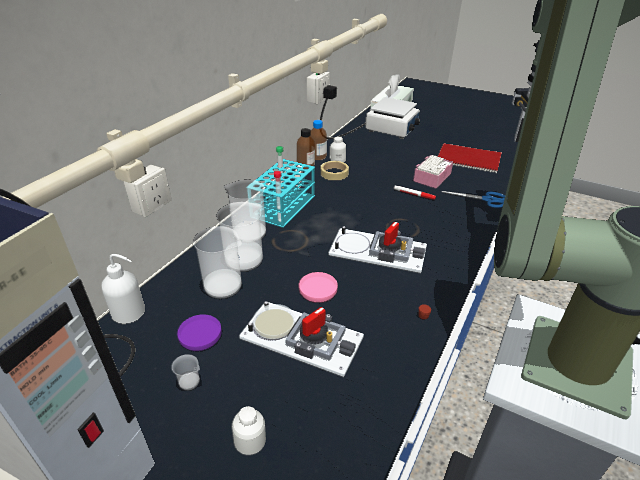

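Top view: the dish-like things are purple (200,180), pink (300,240) and clear/beige (238,230), the last on the left holder. The holders' red knobs are at (238,267) on the left and (390,278) on the right, where the seat is empty. I choose the left one, and check it in a crop while measuring.

```bash
cat > h.py <<'E'
from cell import *
import cv2,numpy as np
def ray(p,u,v,z):
    R=np.array(p["R"]);t=np.array(p["t"]);c=-R.T@t
    d=R.T@np.array([(u-p["cx"])/p["fx"],(v-p["cy"])/p["fy"],1]);return c+d*(z-c[2])/d[2]
def redmask(im):
    h=cv2.cvtColor(im,cv2.COLOR_BGR2HSV)
    return (((h[...,0]<8)|(h[...,0]>172))&(h[...,1]>150)&(h[...,2]>90)).astype(np.uint8)
E
python3 - <<'E'
from h import *
p=camera_params("top");im=cv2.imread("pics/top.png")
cv2.imwrite("pics/crop.png",cv2.resize(im[200:315,205:275],None,fx=5,fy=5,interpolation=cv2.INTER_CUBIC))
m=redmask(im)
m[:, :205]=0;m[:,275:]=0;m[:200]=0;m[315:]=0
pts=np.argwhere(m)[:,::-1].astype(np.float32);print(len(pts),cv2.minAreaRect(pts),pts.mean(0))
g=cv2.cvtColor(im,cv2.COLOR_BGR2HSV)
pl=((g[...,1]<40)&(g[...,2]>170)).astype(np.uint8)
pl[:, :205]=0;pl[:,275:]=0;pl[:200]=0;pl[315:]=0
q=np.argwhere(pl)[:,::-1].astype(np.float32)
b=cv2.boxPoints(cv2.minAreaRect(q));print(b)
W=np.array([ray(p,u,v,12) for u,v in b]);print(W.round(1),W.mean(0))
print("redmean z70",ray(p,*pts.mean(0),70))
E
```

```text
159 ((235.80001831054688, 266.9000244140625), (23.702320098876953, 10.733125686645508), 26.56505012512207) [234.94339 266.49686]
[[211.59021 210.68895]
 [258.6515  207.63304]
 [264.94812 304.60077]
 [217.88684 307.65668]]
[[646.1 289.5  12. ]
 [655.3 170.6  12. ]
 [410.9 149.   12. ]
 [402.2 265.3  12. ]] [528.63774253 218.60461445  12.        ]
redmean z70 [499.32091402 218.41633072  70.        ]
```

View pics/crop.png

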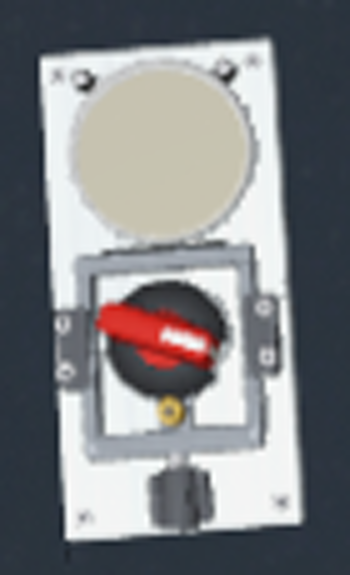

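The crop confirms it: clear dish with beige filling, the knob with its striped end at right (210,350), and the roller at the bottom (168,410). The plate measures 245x119, so the knob axis is at about (499,216). The holder's yaw is about 5.4° and the striped end points to about 251°. First I hover.

Emit:
{"method": "arm_command", "body": {"motion": [0.0246,0.0732,-0.006,0,0,0.025,0.0246,0.0732,-0.006,0,0,0.025,0.0246,0.0732,-0.006,0,0,0.025,0.0246,0.0732,-0.006,0,0,0.025,0.0246,0.0732,-0.006,0,0,0.025,0.0246,0.0732,-0.006,0,0,0.025,0.0246,0.0732,-0.006,0,0,0.025,0.0246,0.0732,-0.006,0,0,0.025,0.0246,0.0732,-0.006,0,0,0.025,0.0246,0.0732,-0.006,0,0,0.025,0.0246,0.0732,-0.006,0,0,0.025,0.0246,0.0732,-0.006,0,0,0.025,0.0246,0.0732,-0.006,0,0,0.025,0.0246,0.0732,-0.006,0,0,0.025,0.0246,0.0732,-0.006,0,0,0.025,0.0246,0.0732,-0.006,0,0,0.025,0.0246,0.0732,-0.006,0,0,0.025,0.0246,0.0732,-0.006,0,0,0.025,0.0246,0.0732,-0.006,0,0,0.025,0.0246,0.0732,-0.006,0,0,0.025], "grip": 1}}

```text
time: 1.77
ee_pos: [498.9, 217.7, 242.0]
ee_rot: [0.813, 0.583, -0.0, -0.0]
contact_force: [-0.1, -0.8, 1.0]
gripper_width: 94.0
finger_force: 0.0
```

Emit:
{"method": "arm_command", "body": {"motion": [0,0,0,0,0,0,0,0,0,0,0,0,0,0,0,0,0,0]}}

```text
time: 2.02
ee_pos: [498.5, 215.3, 242.0]
ee_rot: [0.813, 0.582, -0.001, -0.0]
contact_force: [0.2, -0.5, -0.5]
gripper_width: 93.7
finger_force: 0.0
```

```bash
python3 - <<'E'
from h import *
s=manip.sense();print(s["time"],s["ee_pos"],s["ee_rot"],s["joints"])
p=camera_params("wrist");im=grab_frame("wrist");cv2.imwrite("pics/w1.png",im)
m=redmask(im);n,l,st,c=cv2.connectedComponentsWithStats(m)
for i in range(1,n):
    if st[i,4]>150: print(st[i],c[i],ray(p,*c[i],86))
print((-np.array(p["R"]).T@p["t"]).round())
E
```

```text
2.0167 [498.47742714 215.33197082 241.95005225] [ 8.13448880e-01  5.81635549e-01 -1.00030828e-03 -8.50919781e-05] [ 2.48604434e-01  1.98271817e-01  1.68292583e+00 -5.97080185e-04
  1.26232062e+00  5.78106101e-01]
[ 306  204   32   79 1531] [321.59568909 238.50424559] [504.2205065  225.61281538  86.        ]
[213 421  24  25 428] [224.62616822 434.31308411] [364.48953337  81.95042018  86.        ]
[524. 290. 324.]
```

View pics/w1.png

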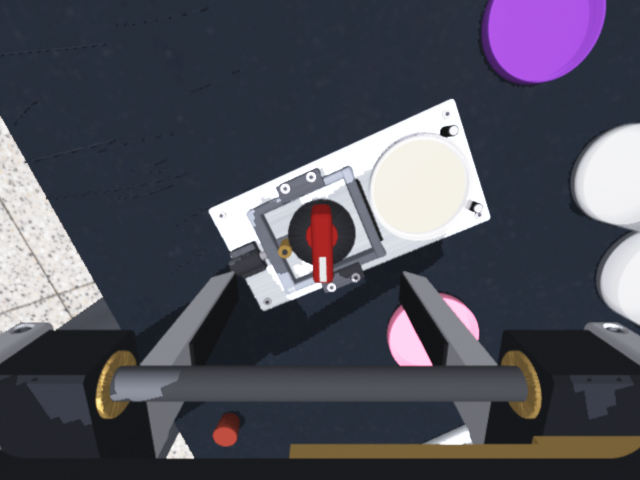

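The wrist view shows the bar upright in the image, from (321,205) to the striped end (323,282), with the cam disc around (321,233). I check the axis numerically.

```bash
python3 - <<'E'
from h import *
p=camera_params("wrist");im=cv2.imread("pics/w1.png")
g=cv2.cvtColor(im,cv2.COLOR_BGR2HSV)
m=(im.max(2)<75).astype(np.uint8); m[:195]=0;m[272:]=0;m[:,:283]=0;m[:,358:]=0
pts=np.argwhere(m)[:,::-1].astype(np.int32);(c,r)=cv2.minEnclosingCircle(pts);print(c,r,ray(p,*c,40),np.linalg.norm(ray(p,c[0]+r,c[1],40)-ray(p,*c,40)))
r=redmask(im)
r|=(((g[...,2]>200)&(g[...,1]<60)).astype(np.uint8)); r[:200]=0;r[290:]=0;r[:,:300]=0;r[:,345:]=0
n,l,st,_=cv2.connectedComponentsWithStats(r);print(st)
for v in range(204,284,6):
    x=np.where(redmask(im)[v,290:350])[0]
    if len(x):print(v,x.min()+290,x.max()+290)
for u,v in((321,205),(323,282)):print(ray(p,u,v,86))
pl=((g[...,1]<40)&(g[...,2]>150)).astype(np.uint8)
n,l,st,_=cv2.connectedComponentsWithStats(cv2.morphologyEx(pl,cv2.MORPH_CLOSE,np.ones((5,5))))
t=camera_params("top")
im=cv2.imread("pics/top.png")
E
```

```text
(324.7918701171875, 242.3000946044922) 43.13996887207031 [502.04202027 208.28837055  40.        ] 38.247175383251054
[[     0      0    640    480 305056]
 [   300    200     12      6     37]
 [   334    200     11      7     38]
 [   300    204     38     79   1849]
 [   300    279     22     11    177]
 [   327    283      9      7     43]]
204 320 324
210 312 330
216 311 331
222 311 331
228 308 335
234 306 337
240 307 336
246 310 333
252 312 332
258 312 332
264 313 332
270 314 332
276 313 332
282 327 328
[512.03758326 248.88805624  86.        ]
[494.18674826 191.70590947  86.        ]
```

Emit:
{"method": "arm_command", "body": {"motion": [0.0005,0.0003,-0.0188,0,0,0,0.0005,0.0003,-0.0188,0,0,0,0.0005,0.0003,-0.0188,0,0,0,0.0005,0.0003,-0.0188,0,0,0,0.0005,0.0003,-0.0188,0,0,0,0.0005,0.0003,-0.0188,0,0,0,0.0005,0.0003,-0.0188,0,0,0,0.0005,0.0003,-0.0188,0,0,0,0.0005,0.0003,-0.0188,0,0,0,0.0005,0.0003,-0.0188,0,0,0,0,0,0,0,0,0]}}

```text
time: 2.98
ee_pos: [500.2, 216.9, 146.1]
ee_rot: [0.813, 0.582, -0.002, -0.001]
contact_force: [-0.9, 0.2, -0.3]
gripper_width: 94.1
finger_force: 0.0
```

Emit:
{"method": "arm_command", "body": {"motion": [0,0,0,0,0,0,0,0,0,0,0,0,0,0,0,0,0,0,0,0,0,0,0,0,0,0,0,0,0,0,0,0,0,0,0,0,0,0,0,0,0,0,0,0,0,0,0,0,0,0,0,0,0,0,0,0,0,0,0,0], "grip": 0, "grip_force": 15}}

```text
time: 3.82
ee_pos: [501.6, 217.2, 148.7]
ee_rot: [0.814, 0.582, 0.0, 0.0]
contact_force: [0.0, 0.3, -1.1]
gripper_width: 30.5
finger_force: 0.0
```

Emit:
{"method": "arm_command", "body": {"motion": [0,0,0,0,0,0,0,0,0,0,0,0,0,0,0,0,0,0,0,0,0,0,0,0,0,0,0,0,0,0,0,0,0,0,0,0,0,0,0,0,0,0,0,0,0,0,0,0]}}

```text
time: 4.48
ee_pos: [501.8, 217.1, 148.6]
ee_rot: [0.814, 0.582, 0.0, 0.0]
contact_force: [1.6, -0.8, -2.0]
gripper_width: 15.9
finger_force: 14.9
```

```bash
python3 - <<'E'
from h import *
s=manip.sense()
for k in("time","ee_pos","ee_rot","contact_force","torque","gripper_width","finger_force"):print(k,np.round(s[k],3))
E
```

```text
time 4.483
ee_pos [501.791 217.102 148.649]
ee_rot [0.814 0.582 0.    0.   ]
contact_force [ 1.594 -0.772 -1.967]
torque [-0.164 -0.31   0.149]
gripper_width 15.942
finger_force 14.922
```

Emit:
{"method": "arm_command", "body": {"motion": [0,0,0,0,0,-0.0333,0,0,0,0,0,-0.0333,0,0,0,0,0,-0.0333,0,0,0,0,0,-0.0333,0,0,0,0,0,-0.0333,0,0,0,0,0,-0.0333,0,0,0,0,0,-0.0333,0,0,0,0,0,-0.0333,0,0,0,0,0,-0.0333,0,0,0,0,0,-0.0333], "grip_force": 30}}

```text
time: 5.32
ee_pos: [501.7, 217.1, 148.6]
ee_rot: [0.937, 0.35, 0.0, 0.0]
contact_force: [0.5, -0.5, -2.0]
gripper_width: 16.2
finger_force: 29.9
```

```bash
cat > s.py <<'E'
from h import *
s=manip.sense()
for k in("time","ee_pos","contact_force","torque","gripper_width","finger_force"):print(k,np.round(s[k],3))
q=s["ee_rot"];print("stripe yaw",180+2*np.degrees(np.arctan2(q[1],q[0])))
E
python3 s.py
```

```text
time 5.317
ee_pos [501.708 217.107 148.646]
contact_force [ 0.527 -0.503 -1.962]
torque [-0.093 -0.314  0.253]
gripper_width 16.195
finger_force 29.89
stripe yaw 221.02645822099146
```

Forces are low, so I continue by 36°.

Emit:
{"method": "arm_command", "body": {"motion": [0,0,0,0,0,-0.0333,0,0,0,0,0,-0.0333,0,0,0,0,0,-0.0333,0,0,0,0,0,-0.0333,0,0,0,0,0,-0.0333,0,0,0,0,0,-0.0333,0,0,0,0,0,-0.0333,0,0,0,0,0,-0.0333,0,0,0,0,0,-0.0333,0,0,0,0,0,-0.0333,0,0,0,0,0,-0.0333,0,0,0,0,0,-0.0333,0,0,0,0,0,0,0,0,0,0,0,0]}}

```text
time: 6.48
ee_pos: [501.5, 217.3, 148.6]
ee_rot: [0.999, 0.046, -0.0, -0.0]
contact_force: [0.6, 0.1, -2.0]
gripper_width: 15.8
finger_force: 29.9
```

```bash
python3 s.py; python3 -c "
from h import *
cv2.imwrite('pics/t2.png',grab_frame('wrist'))"
```

```text
time 6.483
ee_pos [501.538 217.264 148.616]
contact_force [ 0.589  0.104 -1.952]
torque [-0.016 -0.189 -0.009]
gripper_width 15.758
finger_force 29.855
stripe yaw 185.232247529405
```

View pics/t2.png

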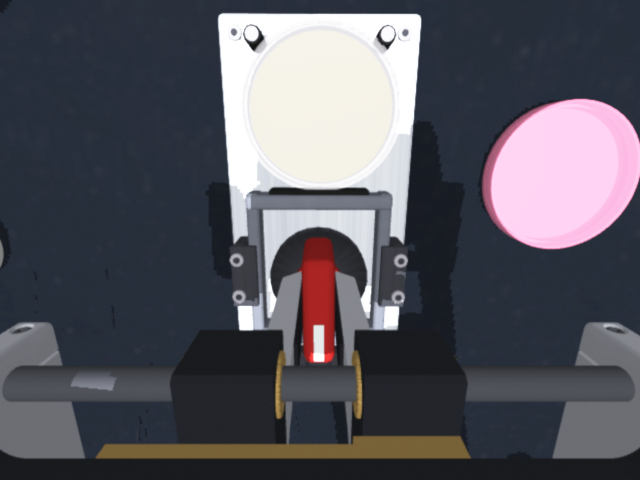

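The bar at (318,300) is now in line with the holder, the jaw touches the dish's edge at (320,190), and the torque has dropped to zero. I let go and rise.

Emit:
{"method": "arm_command", "body": {"motion": [0,0,0,0,0,0,0,0,0,0,0,0,0,0,0,0,0,0,0,0,0,0,0,0,0,0,0,0,0,0,0,0,0,0,0,0,0,0,0,0,0,0,0,0,0,0,0,0,0,0,0,0,0,0], "grip": 0.7}}

```text
time: 7.28
ee_pos: [501.6, 217.2, 148.6]
ee_rot: [0.999, 0.045, -0.0, -0.0]
contact_force: [-0.3, -0.3, 0.6]
gripper_width: 65.6
finger_force: 0.0
```

Emit:
{"method": "arm_command", "body": {"motion": [0,0,0.03,0,0,0,0,0,0.03,0,0,0,0,0,0.03,0,0,0,0,0,0.03,0,0,0,0,0,0.03,0,0,0,0,0,0.03,0,0,0,0,0,0.03,0,0,0,0,0,0.03,0,0,0,0,0,0.03,0,0,0,0,0,0.03,0,0,0,0,0,0,0,0,0,0,0,0,0,0,0]}}

```text
time: 8.28
ee_pos: [502.0, 217.3, 299.4]
ee_rot: [0.999, 0.045, 0.001, -0.0]
contact_force: [0.5, 0.6, -0.1]
gripper_width: 65.6
finger_force: 0.0
```

```bash
python3 s.py; python3 -c "
from h import *
im=grab_frame('wrist');cv2.imwrite('pics/w3.png',im)
cv2.imwrite('pics/s3.png',cv2.resize(grab_frame('scene')[290:380,230:370],None,fx=5,fy=5,interpolation=cv2.INTER_CUBIC))"
```

```text
time 8.283
ee_pos [502.003 217.296 299.384]
contact_force [ 0.49   0.613 -0.119]
torque [0.033 0.052 0.004]
gripper_width 65.587
finger_force 0.0
stripe yaw 185.18072555785446
```

View pics/w3.png

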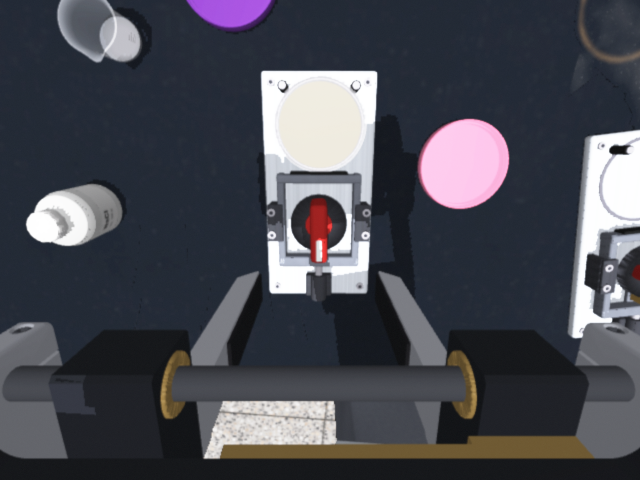

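View pics/s3.png

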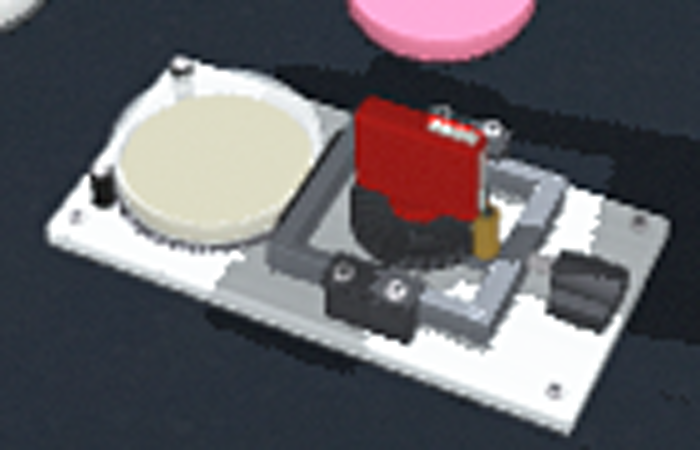

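Both views show the striped end over the roller, (318,250) in the wrist view and (485,230) in the scene crop. The frame has shifted towards the dish, with the jaw against it, and the dish lies flat at its posts. Handing in.

```bash
python3 -c "
from cell import job
print(job.hand_in())"
```

```text
the job is handed in; nothing more can be done
None
```

I turned the knob of the left holder, the one with the dish, about 66° clockwise and let go; the last pictures show the roller in the notch and the jaw against the dish, the empty holder's knob was never touched, and I handed the job in at about 8.4 s (no verdict was returned).

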